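# Clamp the front panel in its drilling fixture

### The arm

A 7-joint arm with a two-finger parallel gripper is mounted at the origin on the work surface. World frame = base frame: x ahead of the robot, y to its left, z up, the work surface at z = 0. Lengths are in mm, angles in rad, forces in N, time in s.
With the tool pointing down it reaches from about 425 to 1025 mm from the base axis. Payload 3.6 kg.
Tool frame: the origin (TCP) lies at the very end of the fingers, on their centre line; the grasp point (between the pads) lies 19 mm behind it; z points along the fingers, y is the line along which they close (so a half turn about z gives the same grasp; the last joint's range is limited). The gripper opens to 85 mm and grips with 20 to 120 N. Pads are 22 mm wide; open, the fingers measure 114 mm over their backs; the gripper's body (76 mm by 85 mm) begins 54 mm behind the grasp point. The pads swing forward as they close: fully open they stand 13 mm farther back than shut.
Start: joints at [-1.325, 0.591, 0.048, 1.609, -0.033, 0.943, -0.034], TCP at [241.638, 683.55, 205.202] pointing down, gripper open.
Joint ranges: [-2.69, 2.69], [-0.47, 2.24], [-1.27, 1.36], [0.19, 2.51], [-1.53, 4.68], [0.08, 2.07], [-3.09, 3.09]. Speed limits (rad/s): [2.57, 2.57, 3.14, 3.14, 3.14, 3.14, 3.14].

### API

Orientations are given as a unit quaternion [x, y, z, w].
In Python, from bench import r, eyes gives the robot as it stands.
- The arm moves only by the shell command python3 -m crank 'ROWS' [FORCE]. ROWS is JSON, a list of rows, each a list of 3 entries, a list of its own where there are three numbers: the finger opening in m, from 0 to 0.0854, then the shift along the tool's x, y, z in m, then the turn, a rotation vector about the tool's x, y, z in rad. In form: [[fingers, [tx, ty, tz], [ax, ay, az]], ...]. A call has 1 to 20 rows; each row shifts and turns the commanded pose from where the row before left it, along the tool's axes as they then stand; what a row does not reach is not made up. A row lasts 1/10 s, in which the tool goes at most 50 mm and 8.59 degrees, less where a joint would pass 70% of its speed; a pose out of reach is approached as far as the arm can. A call is refused whole if a number of a shift passes 0.05 or a number of a turn 0.15, either way. A call with a gripper value outside its range is refused whole. The fingers move at their own pace and stop on an object; FORCE is the grip in N (left out, the last holds). Time passes only in rows, so rows that do not move let the fingers close. It gives the time, the measured TCP pose, the force, the opening and the grip force at its end, in the units of the state.
- r.state(): the state, without advancing time (a new reading comes with each control period).
- eyes.get_image(name): name is "scene" or "top" or "wrist"; returns the picture (384x512x3 uint8, red, green, blue); there is no depth.
- eyes.get_calibration(name): a dict with "fx", "fy", "cx", "cy" (pixels), "rvec" (rotation vector, rad) and "tvec" (3), from world to camera coordinates, as OpenCV has them; the wrist camera has in their place "T_tool_cam" (4x4, takes a point from camera to tool coordinates, whose origin is the TCP and whose axes are the flange's). Camera axes: x right, y down, z forward; pixel columns grow to the right and rows downward; lengths in mm; the calibration is good to about 2 mm. A picture is of the moment at which its call begins: read the wrist's pose just before it. get_calibration takes no time and is no camera call.
- r.job_done(): hands the job in; it is judged then, once.
The state is a dict: "time": time; "joints": joint angles; "qvel": joint speeds; "joint_torque": joint torques, N m; "position": TCP position; "tool_rot": TCP orientation; "force": force on the tool from outside, world axes, zero at the start; "wrist_torque": the same for the moment, N m; "gripper_width": finger opening in mm; "grasp_force": force on a finger pad.
Only numpy, scipy, OpenCV 4.12 (cv2) and the standard library are available. Lean on these libraries where they do the work, as an engineer would, in place of code of your own. Each camera call takes 0.05 s, during which the arm holds its last target. There are 200 camera calls.

### The job

One of the two clamps that hold the black panel in its fixture is still open. Push its strap round with the outside of a finger until it is over the panel and fully home against its stop, and only then press its cam lever right down, so that the clamp's foot bears on the panel. Leave the panel, the clamp that is already shut and everything else where they are, and pick nothing up.

Things in the scene. Friction and masses are not known exactly. Their poses are not given: they have to be found in the camera images.
- fixture: fixed fixture: dark steel sub-plate 280 x 330 mm, 10 mm thick, reaching 45 mm to -x and 235 mm to +x of its origin, with an aluminium bed 190 x 300 mm (top 20 mm above the table) and 9 mm locating pins round the panel. Origin on the table, midway between the two clamps' posts (which stand 100 mm to its +y and -y side); its x axis points from the clamps to the panel, away from the robot
- panel: loose black panel 150 (x) x 260 (y) x 4 mm with pale round holes, lying on the bed between the pins. Origin at the centre of its underside, 125 mm along x from the fixture's origin; its top is 24 mm above the table
- pivot (a point): the open clamp: point on the axis of its upright steel post (the strap turns about this vertical axis), 60 mm above the table at the height of the strap's top face. x axis as the fixture's, towards the panel; y to the left of it. The clamp's fixed foot is 56 x 56 mm, up to 22 mm above the table. The open clamp may be the left or the right one; the two are alike
- strap (a joint): swing of the open clamp's strap in rad. The strap lies along the angle (1.9 - value), counted anticlockwise from above from the x axis of pivot: near 0 it points to the +y side, at 1.9 (the stop, fully home) it points along x, straight over the panel. Growing values turn it clockwise from above. It turns stiffly (0.2 N m, some 2 N at 90 mm from the axis) and stays where it is left
- strap_end (a point): middle of the free end of the open clamp's strap, 125 mm from the axis. The strap is a steel bar 26 mm wide and 16 mm thick, from 44 to 60 mm above the table, from 35 mm behind the axis to this end, with straight upright sides; 100 mm from the axis a rubber-tipped foot, 18 mm diameter, hangs under it down to 27 mm above the table, 3 mm over the panel's top while the lever is up. x axis along the strap away from the post
- lever (a joint): the open clamp's cam lever in rad: 0 is raised 60 degrees above level, 1.047 is level, fully down at its stop. It is hinged on the strap, turns with it, and leans away from the strap's free end. It needs about 5 N downwards at 75 mm from its hinge, up to some 8 N near the bottom, where its cam drives the foot onto the panel; it stays where it is left
- lever_end (a point): middle of the far end of the open clamp's lever, 95 mm from the lever's hinge. The hinge is horizontal, across the strap, 18 mm behind the post axis (on the side away from the strap's free end) and 74 mm above the table. The lever's last 34 mm are a black grip 22 mm wide and 12 mm thick, centred on the lever's line, the rest is 14 mm wide and 9 mm thick
- foot: rubber-tipped foot under the open clamp's strap, 18 mm diameter, origin at its lower face; pushed down onto the panel by the lever
- pivot2 (a point): the same point on the clamp that is already shut
- strap2 (a joint): strap of the clamp already shut, same meaning as strap; at its stop, 1.9, must stay
- lever2 (a joint): lever of the clamp already shut, same meaning as lever; down, 1.047, must stay; it reaches 113 mm from its post away from the panel, 80 mm above the table
- knob1: small grey instrument knob, 24 mm across, 16 mm high, standing on the panel near its far edge; bystander; origin at its underside
- knob2: second such knob on the panel near its far edge; bystander; origin at its underside
- spacer: bare aluminium spacer, 24 mm diameter, 40 mm tall, standing on the table to the right (-y side) of the fixture; bystander; origin at its underside
- screwdriver: screwdriver 170 mm long lying on the table on the robot's right; bystander
- blank: small black perforated panel, 100 x 160 x 4 mm, lying on the table on the robot's left; bystander
- screw_jar: clear jar with a white cap, 56 mm diameter, 70 mm tall, on the robot's left; bystander
- brush: hand brush 160 mm long lying on the robot's right; bystander

How it is judged:
By the outcome, as a careful person would: the job done as asked, in the order asked, and still so for the second after the job is handed in, with the robot touching nothing.
It also fails if it takes over 45 s, if anything falls off the work surface, if the arm or the gripper's body presses on something with over 40 N, if the wrist force passes 120 N, or if a joint passes its speed limit or range.

## Working session

There is one attempt and no reset: what is moved stays moved. The work goes in short steps, Python scripts to look and compute and a shell command to move; the robot and the scene stay as the last step left them, time stands still between calls to the robot, and variables do not carry over. Pictures are saved under pics/ and viewed, at most 10 in all, crops included, and the job is handed in when it is done.

```bash
mkdir -p pics; ls
python3 - <<'E'
from bench import r, eyes
import cv2
s=r.state(); print(s)
for n in ("top","scene"):
    im=eyes.get_image(n); cv2.imwrite(f"pics/{n}0.png",cv2.resize(im[:,:,::-1],(800,600),interpolation=cv2.INTER_CUBIC))
    print(eyes.get_calibration(n))
E
```

```text
pics
{'time': 0.0, 'joints': array([-1.32448013,  0.59214642,  0.04825653,  1.60983637, -0.03331175,
        0.94266894, -0.03373128]), 'qvel': array([ 0.00116509, -0.00029201,  0.00124245, -0.00069068, -0.00171694,
        0.00158148,  0.00029567]), 'joint_torque': array([-3.27271518e-04, -5.48684371e+01,  1.54629149e+00, -1.98121136e+01,
        9.37789766e-03,  8.60378874e-03,  1.11443535e-05]), 'position': array([241.32481585, 682.71812513, 204.01491786]), 'tool_rot': array([ 1.69053258e-01,  9.85606273e-01, -1.11843668e-03, -1.43474455e-04]), 'force': array([-0.62694607,  0.39820991, -0.4949044 ]), 'wrist_torque': array([-0.00595315, -0.00680707, -0.01475148]), 'grasp_force': 0.0, 'gripper_width': 85.30401580340643}
{'fx': 362.00812704157784, 'fy': 362.00812704157784, 'cx': 258.03900295738237, 'cy': 190.76709426784322, 'rvec': array([ 2.11391834, -2.13559021,  0.17641521]), 'tvec': array([  53.04076609,  562.24929991, 1235.3464514 ])}
{'fx': 409.29137723696294, 'fy': 409.29137723696294, 'cx': 254.80648255125934, 'cy': 195.48018951997034, 'rvec': array([ 0.73251364,  2.50275298, -1.2805415 ]), 'tvec': array([ 461.87341899, -102.78563294, 1544.04937647])}
```

View pics/top0.png

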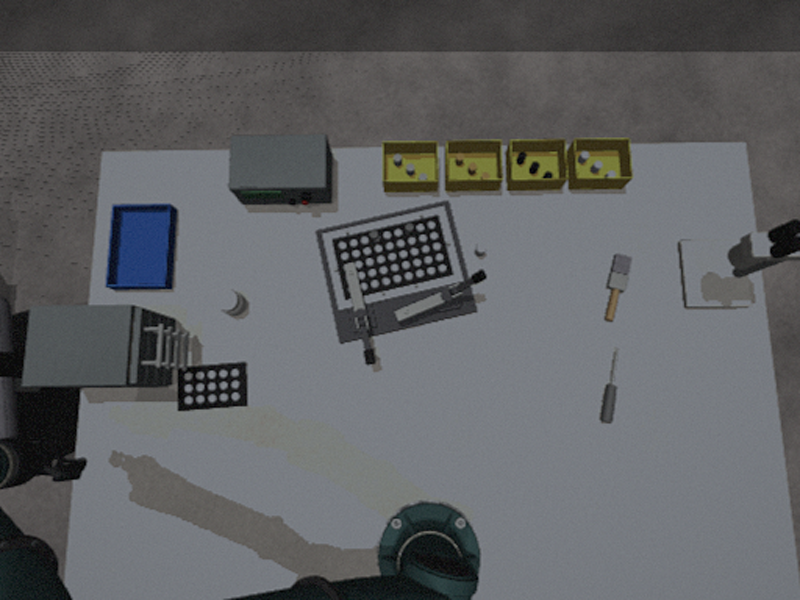

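View pics/scene0.png

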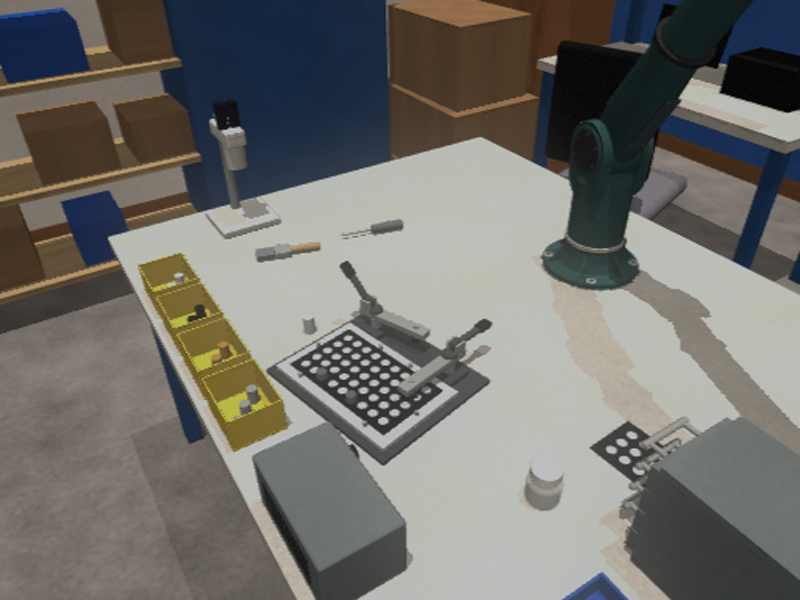

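The open clamp is the right one (-y). In the top view its strap's free end is near (398,320) and its raised lever end near (480,275). The shut clamp's lever end is near (370,357), and the sub-plate corners are at (317,231), (449,202), (477,311) and (341,343). I'll fit the fixture pose to these points.

```bash
cat > h.py <<'E'
import numpy as np, cv2
from scipy.optimize import least_squares
from scipy.spatial.transform import Rotation as R
from bench import r, eyes
def proj(n,P,st=None):
    c=eyes.get_calibration(n); K=np.array([[c["fx"],0,c["cx"]],[0,c["fy"],c["cy"]],[0,0,1]])
    P=np.atleast_2d(P).astype(float)
    if n=="wrist":
        T=np.eye(4); T[:3,:3]=R.from_quat(st["tool_rot"]).as_matrix(); T[:3,3]=st["position"]
        W=np.linalg.inv(T@np.array(c["T_tool_cam"])); X=P@W[:3,:3].T+W[:3,3]
    else: X=P@R.from_rotvec(c["rvec"]).as_matrix().T+c["tvec"]
    u=X@K.T; return u[:,:2]/u[:,2:]
def world(p,L):
    x,y,a=p; c,s=np.cos(a),np.sin(a); L=np.atleast_2d(L).astype(float)
    return np.c_[x+c*L[:,0]-s*L[:,1], y+s*L[:,0]+c*L[:,1], L[:,2]]
def fit(obs,p0=(600,0,0.2)):  # obs: list of (cam,local pts,pix,state)
    f=lambda p: np.concatenate([(proj(n,world(p,L),st)-np.array(q)).ravel() for n,L,q,st in obs])
    s=least_squares(f,p0,loss="soft_l1"); return s.x,f(s.x).reshape(-1,2)
E
python3 - <<'E'
from h import *
k=512/800
L=[(235,165,10),(235,-165,10),(-45,-165,10),(-45,165,10),(113*-1,100,80)]
q=np.array([(317,231),(449,202),(477,311),(341,343),(370,361)])*k
L2=[(235,165,10),(-45,165,10),(235,-165,10)]; q2=np.array([(384,458),(488,380),(270,371)])*k
for o in ([("top",L,q,None)],[("top",L,q,None),("scene",L2,q2,None)]):
    p,e=fit(o); print(p,e.round(1).tolist())
for a in np.arange(1.2,2.0,.1):
    print(a,(proj("top",world(p,[(125*np.cos(a),-100+125*np.sin(a),60),(-(18+47.5)*np.cos(a),-100-65.5*np.sin(a),74+82)]))/k).round().tolist())
for n in("top","scene"):
    im=eyes.get_image(n); x0,y0=(200,125) if n=="top" else (165,160)
    c=im[y0:y0+110,x0:x0+150]; cv2.imwrite(f"pics/{n}1.png",cv2.resize(c[:,:,::-1],None,fx=5.3,fy=5.3,interpolation=cv2.INTER_CUBIC))
E
```

```text
[5.44763610e+02 4.47942308e+01 2.13906749e-01] [[-0.8, -1.0], [0.4, -1.3], [0.5, 0.4], [-1.1, 0.0], [0.6, 1.8]]
[5.43605564e+02 4.53357448e+01 2.18886362e-01] [[-1.2, -0.4], [-0.1, -1.2], [0.4, 0.5], [-1.1, 0.6], [0.6, 2.2], [-1.0, 1.9], [1.3, -1.4], [-2.9, -2.3]]
1.2 [[392.0, 288.0], [482.0, 292.0]]
1.3 [[392.0, 293.0], [482.0, 289.0]]
1.4000000000000001 [[392.0, 299.0], [482.0, 286.0]]
1.5000000000000002 [[393.0, 304.0], [481.0, 283.0]]
1.6000000000000003 [[394.0, 310.0], [481.0, 280.0]]
1.7000000000000004 [[395.0, 315.0], [480.0, 277.0]]
1.8000000000000005 [[398.0, 320.0], [478.0, 274.0]]
1.9000000000000006 [[400.0, 325.0], [477.0, 271.0]]
```

View pics/top1.png

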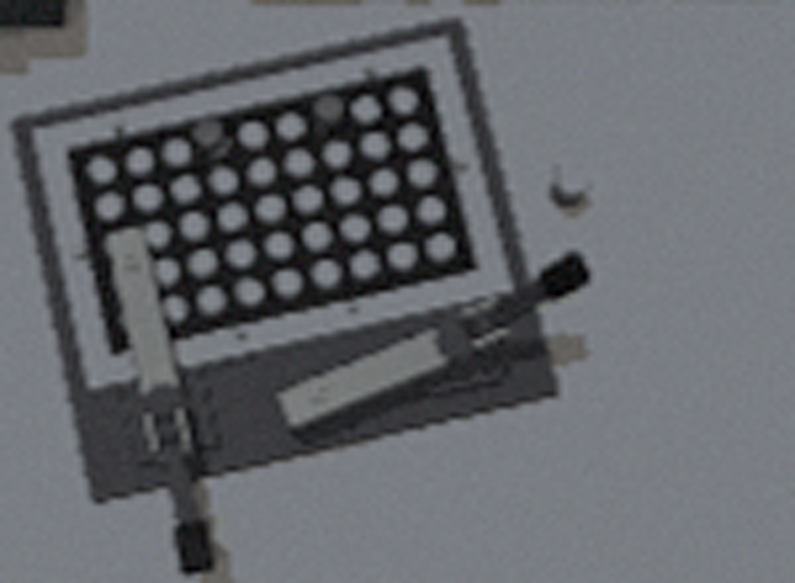

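In the crop, the panel corners are at (68,148), (428,70), (475,268) and (115,352), and the sub-plate corners at (14,124), (462,20), (555,392) and (97,500). The shut strap's end is at (125,232), the open strap's end at (287,411), and the open lever's end at (585,270). I'll refit with these.

Run:
```python
from h import *
f=lambda q:np.array(q)/5.3+[200-.4,125-.4]
L=[(235,165,10),(235,-165,10),(-45,-165,10),(-45,165,10),(200,130,24),(200,-130,24),(50,-130,24),(50,130,24),(125,100,60),(-113,100,86)]
q=f([(14,124),(462,20),(555,392),(97,500),(68,148),(428,70),(475,268),(115,352),(125,232),(195,572)])
p,e=fit([("top",L,q,None)]); print(p.round(3).tolist(),e.round(1).tolist())
for a in np.arange(1.5,2.0,.1):
    print(a,(5.3*(proj("top",world(p,[(125*np.cos(a),-100+125*np.sin(a),60),(-65.5*np.cos(a),-100-65.5*np.sin(a),156)]))-[199.6,124.6])).round().tolist())
print(world(p,[(0,-100,60),(0,100,60)]))
```

```text
[545.281, 46.152, 0.218] [[-0.7, -1.0], [0.3, -0.7], [1.1, 0.6], [-1.0, 0.7], [-0.4, 0.1], [0.1, -0.6], [0.9, 0.4], [-0.9, 0.5], [-0.0, -0.6], [0.6, 0.1]]
1.5 [[272.0, 369.0], [573.0, 296.0]]
1.6 [[276.0, 388.0], [571.0, 285.0]]
1.7000000000000002 [[282.0, 405.0], [567.0, 276.0]]
1.8000000000000003 [[289.0, 423.0], [563.0, 266.0]]
1.9000000000000004 [[298.0, 439.0], [558.0, 257.0]]
[[566.90136639 -51.48247654  60.        ]
 [523.66004322 143.78704994  60.        ]]
```

```bash
python3 -m crank '[[0,[-0.013,-0.015,0],[0,0,0]],[0,[-0.026,-0.0295,0],[0,0,0]],[0,[-0.026,-0.0295,0],[0,0,0]],[0,[-0.026,-0.0295,0],[0,0,0]],[0,[-0.026,-0.0295,0],[0,0,0]],[0,[-0.026,-0.0295,0],[0,0,0]],[0,[-0.026,-0.0295,0],[0,0,0]],[0,[-0.026,-0.0295,0],[0,0,0]],[0,[-0.026,-0.0295,0],[0,0,0]],[0,[-0.026,-0.0295,0],[0,0,0]],[0,[-0.026,-0.0295,0],[0,0,0]],[0,[-0.026,-0.0295,0],[0,0,0]],[0,[-0.026,-0.0295,0],[0,0,0]],[0,[-0.026,-0.0295,0],[0,0,0]],[0,[-0.026,-0.0295,0],[0,0,0]],[0,[-0.026,-0.0295,0],[0,0,0]],[0,[-0.026,-0.0295,0],[0,0,0]],[0,[-0.026,-0.0295,0],[0,0,0]],[0,[-0.013,-0.015,0],[0,0,0]]]' && python3 -m crank '[[0,[0,0,0],[0,0,0.1]],[0,[0,0,0],[0,0,0.14]],[0,[0,0,0],[0,0,0.14]],[0,[0,0,0],[0,0,0.14]],[0,[0,0,0],[0,0,0.14]],[0,[0,0,0],[0,0,0.14]],[0,[0,0,0],[0,0,0.045]],[0,[0,0,0],[0,0,0]],[0,[0,0,0],[0,0,0]]]'
python3 - <<'E'
from h import *
s=r.state(); print(s["time"],s["position"],s["tool_rot"],s["force"],s["joints"].round(2),s["gripper_width"])
im=eyes.get_image("wrist"); cv2.imwrite("pics/w0.png",cv2.resize(im[:,:,::-1],(800,600),interpolation=cv2.INTER_CUBIC))
p=(545.28,46.15,.218); k=800/512
for nm,l in dict(pivot=(0,-100,60),end=(125*np.cos(1.74),-100+125*np.sin(1.74),60),c1=(50,130,24),c2=(50,-130,24),s2end=(125,100,60),l2=(-113,100,80)).items(): print(nm,(k*proj("wrist",world(p,l),s)).round())
E
```

```text
time: 2.1
position: [506.8, 22.4, 205.5]
tool_rot: [0.171, 0.985, -0.001, 0.001]
force: [0.1, 1.0, 0.2]
gripper_width: -0.2
grasp_force: 0.0
time: 3.0
position: [505.7, 26.6, 205.2]
tool_rot: [0.558, 0.83, -0.0, -0.0]
force: [0.2, 0.1, -0.2]
gripper_width: -0.0
grasp_force: 0.0
3.0 [505.68303061  26.57144091 205.19991848] [ 5.57780823e-01  8.29988285e-01 -1.59635361e-05 -1.73425754e-05] [ 0.15690539  0.14346778 -0.194446  ] [-0.45  0.34  0.39  2.11 -0.19  0.73  0.45] -0.007547410690265997
pivot [[434. 379.]]
end [[437. 227.]]
c1 [[552.  97.]]
c2 [[477. 397.]]
s2end [[661. 155.]]
l2 [[321.  88.]]
```

View pics/w0.png

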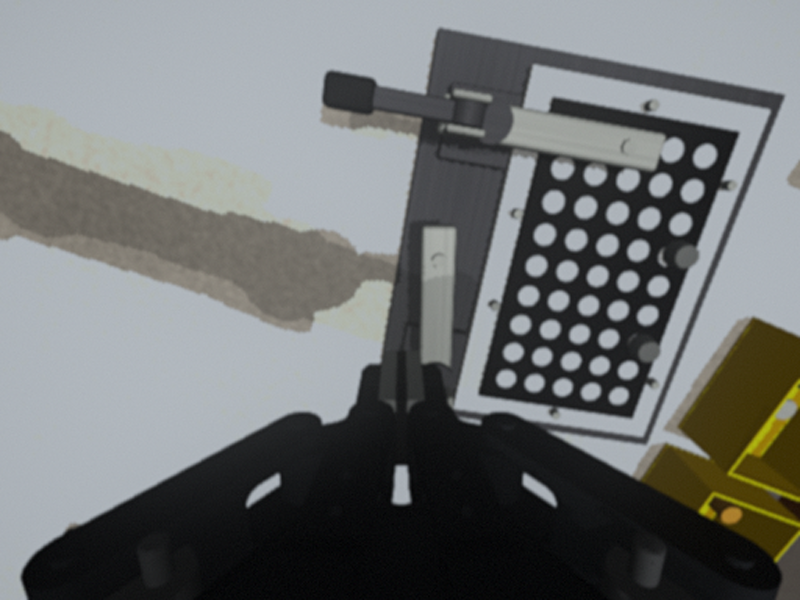

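The wrist view agrees with the fit: strap end at (439,227) against a predicted (437,227), and panel corner at (552,97) as predicted. The strap edges run vertical, so its angle is about 1.74. Next I'll work out the offset to the strap in tool axes.

```bash
cat >> h.py <<'E'
PV=np.array([566.9,-51.5,0]); YAW=.218
def intool(P,s): return R.from_quat(s["tool_rot"]).as_matrix().T@(np.array(P,float)-s["position"])
def loc(s):
    l=world((0,0,-YAW),s["position"]-PV)[0]; y=R.from_quat(s["tool_rot"]).as_matrix()[:,1]
    return l.round(1), np.arctan2(y[1],y[0])-YAW
E
python3 - <<'E'
from h import *
s=r.state(); print(intool(PV,s).round(1),*loc(s))
E
```

```text
[-95.4  27.2 205.2] [-42.9  89.4 205.2] 0.16906878141086154
```

```bash
python3 -m crank '[[0,[0,-0.01,0],[0,0,0]],[0,[0,-0.01,0.01],[0,0,0]],[0,[0,0,0.02],[0,0,0]],[0,[0,0,0.025],[0,0,0]],[0,[0,0,0.025],[0,0,0]],[0,[0,0,0.025],[0,0,0]],[0,[0,0,0.025],[0,0,0]],[0,[0,0,0.018],[0,0,0]],[0,[0,0,0.01],[0,0,0]],[0,[0,0,0],[0,0,0]],[0,[0,0.005,0],[0,0,0]],[0,[0,0.005,0],[0,0,0]],[0,[0,0.004,0],[0,0,0]],[0,[0,0.004,0],[0,0,0]]]'
```

```text
time: 4.45
position: [505.0, 26.1, 47.9]
tool_rot: [0.558, 0.83, 0.001, 0.001]
force: [0.7, -0.4, 0.2]
gripper_width: 0.1
grasp_force: 0.0
```

```bash
python3 -m crank '[[0,[0,0.002,0],[0,0,0]],[0,[0.001,0.005,0],[0,0,0.05]],[0,[0.0023,0.0096,0],[0,0,0.1]],[0,[0.0023,0.0096,0],[0,0,0.1]],[0,[0.0023,0.0096,0],[0,0,0.1]],[0,[0.0023,0.0096,0],[0,0,0.1]],[0,[0.0023,0.0096,0],[0,0,0.1]],[0,[0.001,0.005,0],[0,0,0.05]],[0,[0,0,0],[0,0,0]]]'
python3 - <<'E'
from h import *
s=r.state(); print(intool(PV,s).round(1),*loc(s),s["force"])
im=eyes.get_image("wrist"); cv2.imwrite("pics/w1.png",im[:,:,::-1])
E
```

```text
time: 5.35
position: [561.7, 47.6, 47.2]
tool_rot: [0.778, 0.628, 0.0, 0.001]
force: [-0.3, 0.1, -0.6]
gripper_width: 0.2
grasp_force: 0.0
[-95.7  26.   47.3] [16.3 97.9 47.2] -0.43104012585497886 [-0.34015895  0.08669204 -0.57558149]
```

View pics/w1.png

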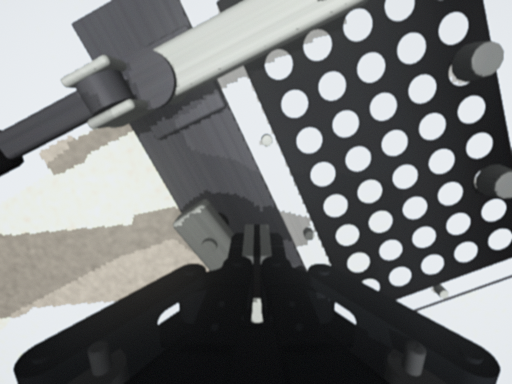

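The fingers are at (258,240). The strap appears to their left, with its end near (190,218), so I'll check what angle that corresponds to.

Run:
```python
from h import *
s=r.state(); p=(545.28,46.15,.218)
print("tcp",proj("wrist",s["position"],s).round())
for a in (1.0,1.14,1.3,1.5,1.74,1.9):
  u=np.array([np.cos(a),np.sin(a)]);n=np.array([-u[1],u[0]])
  P=[[*(u*d+n*w+[0,-100]),60] for d,w in((125,13),(125,-13),(95,13),(95,-13))]
  print(a,proj("wrist",world(p,P),s).round().tolist())
```

```text
tcp [[256. 220.]]
1.0 [[308.0, 181.0], [351.0, 187.0], [299.0, 227.0], [339.0, 232.0]]
1.14 [[279.0, 182.0], [322.0, 182.0], [278.0, 228.0], [319.0, 228.0]]
1.3 [[246.0, 188.0], [289.0, 182.0], [254.0, 233.0], [295.0, 227.0]]
1.5 [[208.0, 202.0], [248.0, 188.0], [227.0, 243.0], [265.0, 230.0]]
1.74 [[170.0, 227.0], [202.0, 205.0], [199.0, 261.0], [231.0, 241.0]]
1.9 [[150.0, 247.0], [176.0, 222.0], [184.0, 276.0], [211.0, 252.0]]
```

Run:
```python
from h import *
s=r.state()
for k in (0,8,13,20,30): print(k,proj("wrist",s["position"]+[0,0,k],s).round(1),[proj(n,s["position"]+[0,0,k]).round(1).tolist() for n in("scene","top")])
a=eyes.get_image("scene")[170:270,190:320]; a=cv2.resize(a[:,:,::-1],None,fx=6,fy=6,interpolation=cv2.INTER_CUBIC); cv2.imwrite("pics/s2.png",a)
```

```text
0 [[255.9 219.5]] [[[258.5, 216.7]], [[258.0, 191.4]]]
8 [[255.9 224.5]] [[[258.5, 214.7]], [[258.0, 191.1]]]
13 [[255.9 227.8]] [[[258.5, 213.4]], [[258.0, 190.8]]]
20 [[255.9 232.8]] [[[258.5, 211.6]], [[258.0, 190.5]]]
30 [[255.8 240.7]] [[[258.4, 209.0]], [[257.9, 190.0]]]
```

View pics/s2.png

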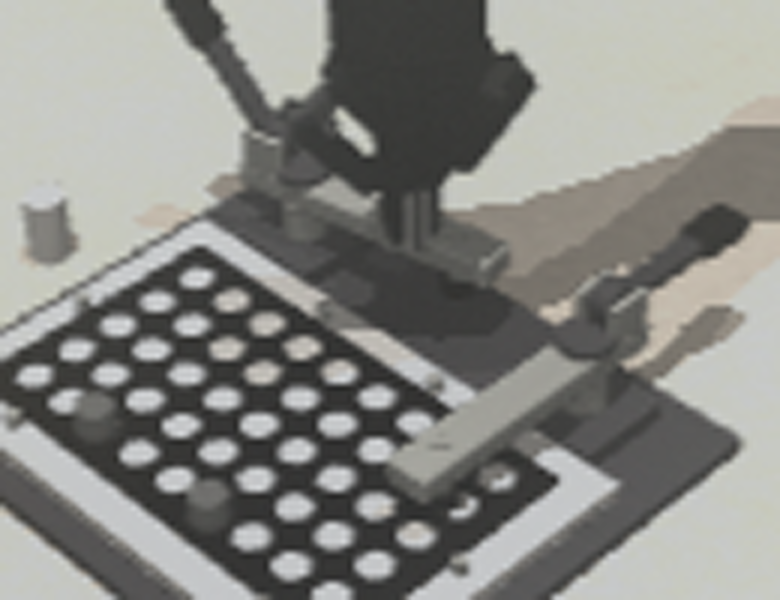

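The strap has not moved. The fingertips, at (415,245) in the crop, are on the panel side of it. So with the gripper shut the tips sit at least 13 mm above the reported TCP, and they passed over the strap. I'll lift, go back round, and come in lower; TCP z≈30 puts the tips above about 43 mm, clear of panel and pins.

```bash
python3 -m crank '[[0,[0,0,-0.02],[0,0,0]],[0,[0,0,-0.02],[0,0,0]],[0,[-0.0032,-0.0094,0],[0,0,-0.1]],[0,[-0.0032,-0.0094,0],[0,0,-0.1]],[0,[-0.0032,-0.0094,0],[0,0,-0.1]],[0,[-0.0032,-0.0094,0],[0,0,-0.1]],[0,[-0.0032,-0.0094,0],[0,0,-0.1]],[0,[-0.0032,-0.0094,0],[0,0,-0.1]],[0,[0,-0.01,0],[0,0,0]],[0,[0,-0.01,0],[0,0,0]],[0,[0,0,0],[0,0,0]]]'
python3 - <<'E'
from h import *
s=r.state(); print(intool(PV,s).round(1),*loc(s),s["force"])
E
```

```text
time: 6.55
position: [484.8, 18.0, 87.1]
tool_rot: [0.559, 0.829, -0.001, -0.001]
force: [-0.3, 0.4, -0.1]
gripper_width: 0.0
grasp_force: 0.0
[-95.2  50.3  86.9] [-65.1  85.6  87.1] 0.16563324322511622 [-0.27201766  0.42181902 -0.12334126]
```

```bash
python3 -m crank '[[0,[0,0,0.02],[0,0,0]],[0,[0,0,0.02],[0,0,0]],[0,[0,0,0.012],[0,0,0]],[0,[0,0,0.005],[0,0,0]],[0,[0,0,0],[0,0,0]],[0,[0,0.004,0],[0,0,0]],[0,[0,0.004,0],[0,0,0]],[0,[0,0.004,0],[0,0,0]],[0,[0,0.004,0],[0,0,0]],[0,[0,0.004,0],[0,0,0]],[0,[0,0.003,0],[0,0,0]]]';python3 -m crank '[[0,[0,0.003,0],[0,0,0]],[0,[0,0.003,0],[0,0,0]]]';python3 -m crank '[[0,[0,0.003,0],[0,0,0]],[0,[0,0.003,0],[0,0,0]]]'
python3 - <<'E'
from h import *
s=r.state(); print(intool(PV,s).round(1),*loc(s),s["force"])
a=eyes.get_image("wrist"); cv2.imwrite("pics/w2.png",a[100:300,130:400,::-1])
E
```

```text
time: 7.65
position: [509.2, 27.7, 30.4]
tool_rot: [0.558, 0.83, 0.0, 0.0]
force: [0.7, -0.5, -0.0]
gripper_width: -0.0
grasp_force: 0.0
time: 7.85
position: [514.1, 29.7, 30.2]
tool_rot: [0.558, 0.83, -0.0, -0.0]
force: [-0.9, -0.3, 0.7]
gripper_width: -0.1
grasp_force: 1.1
time: 8.05
position: [517.9, 31.8, 30.0]
tool_rot: [0.559, 0.83, -0.001, -0.001]
force: [-2.8, -0.4, 1.9]
gripper_width: -0.1
grasp_force: 1.4
[-95.6  14.1  29.8] [-29.8  91.9  30. ] 0.1676437362135564 [-2.78423575 -0.40004127  1.89548591]
```

View pics/w2.png

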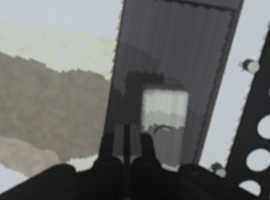

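Contact: about 2.8 N, with the strap in view just right of the fingers at (165,110) in the crop. I'll back off 3 mm, go 5 mm lower for a fuller overlap, and sweep round.

```bash
python3 -m crank '[[0,[0,-0.004,0],[0,0,0]],[0,[0,0,0.005],[0,0,0]],[0,[0,0.004,0],[0,0,0]],[0,[0.001,0.005,0],[0,0,0.05]],[0,[0.0015,0.0096,0],[0,0,0.1]],[0,[0.0015,0.0096,0],[0,0,0.1]],[0,[0.0015,0.0096,0],[0,0,0.1]]]'
python3 - <<'E'
from h import *
s=r.state(); print(intool(PV,s).round(1),*loc(s),s["force"])
a=eyes.get_image("wrist"); cv2.imwrite("pics/w3.png",a[100:300,130:400,::-1])
E
```

```text
time: 8.8
position: [552.9, 43.3, 27.0]
tool_rot: [0.697, 0.717, 0.001, 0.002]
force: [-2.2, -5.8, 13.1]
gripper_width: 0.3
grasp_force: 6.7
[-95.1  11.1  27.2] [ 6.9 95.6 27. ] -0.18861567242396918 [-2.17154782 -5.83172883 13.05187446]
```

View pics/w3.png

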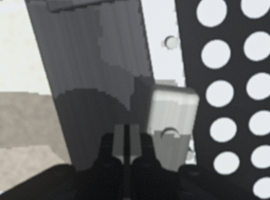

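```bash
python3 -m crank '[[0,[0,-0.003,0],[0,0,0]],[0,[0,0,0],[0,0,0]]]'; python3 -m crank '[[0,[0,0,-0.004],[0,0,0]],[0,[0,0,0],[0,0,0]]]';python3 -m crank '[[0,[0,0,-0.004],[0,0,0]],[0,[0,0,0],[0,0,0]]]';  python3 - <<'E'
from h import *
s=r.state(); print(intool(PV,s).round(1),*loc(s),s["force"])
a=eyes.get_image("scene")[170:270,190:320]; a=cv2.resize(a[:,:,::-1],None,fx=6,fy=6,interpolation=cv2.INTER_CUBIC); cv2.imwrite("pics/s3.png",a)
E
```

```text
time: 9.05
position: [552.7, 43.6, 27.0]
tool_rot: [0.695, 0.719, 0.003, 0.004]
force: [0.8, -3.5, 10.5]
gripper_width: -0.1
grasp_force: 4.9
time: 9.25
position: [548.3, 45.7, 29.5]
tool_rot: [0.694, 0.72, 0.0, 0.0]
force: [0.9, -0.3, 0.1]
gripper_width: -0.1
grasp_force: 0.0
time: 9.45
position: [547.6, 46.0, 33.2]
tool_rot: [0.694, 0.72, -0.0, -0.0]
force: [1.7, -0.3, 0.5]
gripper_width: -0.6
grasp_force: 0.0
[-98.1  15.7  33.2] [ 2.2 99.3 33.2] -0.1815320801402624 [ 1.65641946 -0.29352473  0.52393762]
```

View pics/s3.png

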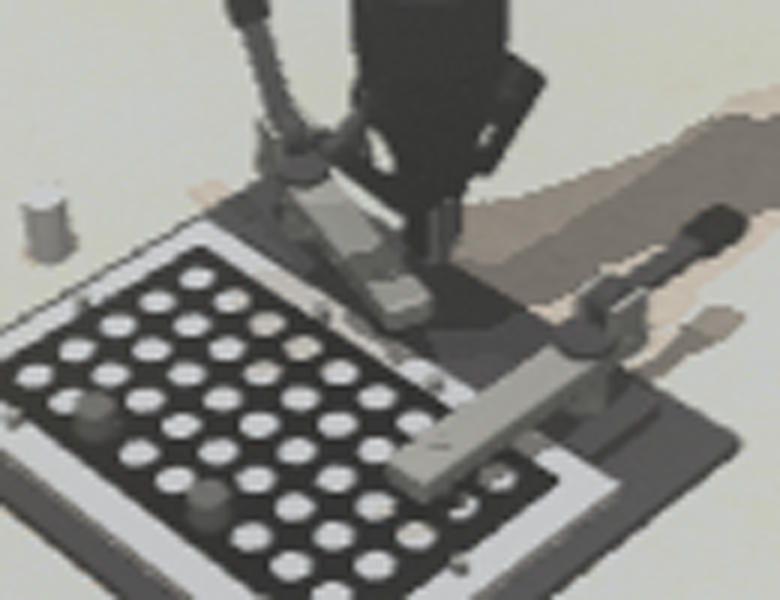

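The strap has turned; its free end is at (410,300) and the fingers, at (440,240), are free behind it. The upward push was probably the finger's flare resting on the strap, so I'll go on at TCP z≈33 and watch the force.

```bash
python3 -m crank '[[0,[0,0.003,0],[0,0,0]],[0,[0.0009,0.0098,0],[0,0,0.1]],[0,[0.0009,0.0098,0],[0,0,0.1]]]'; python3 -m crank '[[0,[0.0009,0.0098,0],[0,0,0.1]],[0,[0.0009,0.0098,0],[0,0,0.1]]]'
python3 - <<'E'
from h import *
s=r.state(); print(intool(PV,s).round(1),*loc(s),s["force"])
E
```

```text
time: 9.8
position: [568.3, 47.2, 32.7]
tool_rot: [0.764, 0.645, -0.002, -0.002]
force: [-3.1, -0.7, 1.4]
gripper_width: 0.4
grasp_force: 1.3
time: 10.0
position: [587.9, 45.2, 32.6]
tool_rot: [0.824, 0.566, -0.002, -0.002]
force: [-1.7, -1.2, 1.3]
gripper_width: -0.2
grasp_force: 1.3
[-97.8  15.4  32.6] [41.4 89.9 32.6] -0.5857358605020433 [-1.70523177 -1.22264408  1.34241618]
```

```bash
python3 -m crank '[[0,[0.0009,0.0098,0],[0,0,0.1]],[0,[0.0009,0.0098,0],[0,0,0.1]],[0,[0.0009,0.0098,0],[0,0,0.1]],[0,[0.0009,0.0098,0],[0,0,0.1]]]'; python3 -m crank '[[0,[0.0009,0.0098,0],[0,0,0.1]],[0,[0.0009,0.0098,0],[0,0,0.1]],[0,[0.0009,0.0098,0],[0,0,0.1]]]'
python3 - <<'E'
from h import *
s=r.state(); print(intool(PV,s).round(1),*loc(s),s["force"])
E
```

```text
time: 10.4
position: [623.6, 29.9, 32.4]
tool_rot: [0.92, 0.391, -0.002, -0.002]
force: [-2.1, -0.0, 1.7]
gripper_width: 0.3
grasp_force: 1.3
time: 10.7
position: [644.9, 9.9, 32.3]
tool_rot: [0.968, 0.249, -0.002, -0.002]
force: [-2.0, 1.3, 0.8]
gripper_width: -0.0
grasp_force: 1.3
[-97.8  16.2  32.5] [89.4 43.  32.3] -1.284931167214977 [-2.03654884  1.25981213  0.78647841]
```

```bash
python3 -m crank '[[0,[0.0005,0.0049,0],[0,0,0.05]],[0,[0.0005,0.0049,0],[0,0,0.05]],[0,[0.0005,0.0049,0],[0,0,0.05]]]'; python3 -m crank '[[0,[0.0003,0.003,0],[0,0,0.03]],[0,[0.0003,0.003,0],[0,0,0.03]]]';python3 -m crank '[[0,[0.0003,0.003,0],[0,0,0.03]],[0,[0,0.002,0],[0,0,0.03]]]';python3 -m crank '[[0,[0,0.002,0],[0,0,0.02]],[0,[0,0,0],[0,0,0]]]'
python3 - <<'E'
from h import *
s=r.state(); print(intool(PV,s).round(1),*loc(s),s["force"])
E
```

```text
time: 11.0
position: [653.0, -2.5, 32.3]
tool_rot: [0.984, 0.177, -0.002, -0.002]
force: [-2.5, 2.7, 0.9]
gripper_width: 0.1
grasp_force: 1.2
time: 11.2
position: [656.0, -8.5, 32.4]
tool_rot: [0.989, 0.148, -0.001, -0.001]
force: [-2.0, 1.5, -1.1]
gripper_width: -0.0
grasp_force: 1.1
time: 11.4
position: [656.9, -9.9, 32.3]
tool_rot: [0.993, 0.118, -0.002, -0.004]
force: [-3.8, 9.4, 3.1]
gripper_width: 0.1
grasp_force: 4.8
time: 11.6
position: [657.0, -9.9, 32.3]
tool_rot: [0.994, 0.109, -0.003, -0.005]
force: [-5.0, 9.8, 3.1]
gripper_width: 0.2
grasp_force: 5.0
[-96.8  21.5  32.4] [96.9 21.2 32.3] -1.569970689144194 [-5.0499384   9.81870027  3.12096744]
```

The push stalled at an offset of 21 mm from the axis with 10 N, which is where the home position should be, so the strap is against its stop. Next: back off, lift, and go above the clamp in front of the raised lever.

```bash
python3 -m crank '[[0,[0,-0.008,0],[0,0,0]],[0,[0,-0.01,0],[0,0,0]],[0,[0,0,-0.015],[0,0,0]],[0,[0,0,-0.025],[0,0,0]],[0,[0,0,-0.025],[0,0,0]],[0,[0,0,-0.02],[0,0,0]],[0,[0,0,-0.01],[0,0,0]],[0,[-0.015,0.005,0],[0,0,0]],[0,[-0.025,0.008,0],[0,0,0]],[0,[-0.025,0.008,0],[0,0,0]],[0,[-0.025,0.008,0],[0,0,0]],[0,[-0.02,0.006,0],[0,0,0]],[0,[-0.01,0,0],[0,0,0]],[0,[0,0,0],[0,0,0]],[0,[0,0,0],[0,0,0]]]'
python3 - <<'E'
from h import *
s=r.state(); print(intool(PV,s).round(1),*loc(s),s["force"])
E
```

```text
time: 13.1
position: [546.9, -58.2, 128.4]
tool_rot: [0.994, 0.109, 0.001, 0.0]
force: [0.0, 0.1, -0.2]
gripper_width: 0.2
grasp_force: 0.0
[ 20.8  -2.2 128.4] [-21.   -2.2 128.4] -1.5710827951993551 [ 0.04270283  0.0891364  -0.23552556]
```

```bash
python3 -m crank '[[0,[-0.006,-0.002,0],[0,0,0]],[0,[-0.006,0,0],[0,0,0]],[0,[-0.004,0,0],[0,0,0]]]'; python3 -m crank '[[0,[-0.005,0,0.003],[0,0,0]],[0,[-0.005,0,0.004],[0,0,0]]]';python3 -m crank '[[0,[-0.005,0,0.004],[0,0,0]],[0,[-0.005,0,0.004],[0,0,0]]]'
python3 - <<'E'
from h import *
s=r.state(); print(*loc(s),s["force"])
E
```

```text
time: 13.4
position: [529.1, -60.0, 128.0]
tool_rot: [0.994, 0.108, -0.0, 0.0]
force: [0.3, -0.7, 0.1]
gripper_width: -0.1
grasp_force: 0.0
time: 13.6
position: [519.6, -62.4, 121.1]
tool_rot: [0.994, 0.108, 0.0, 0.0]
force: [-0.2, -0.4, 0.1]
gripper_width: -0.0
grasp_force: 0.0
time: 13.8
position: [510.0, -64.6, 113.0]
tool_rot: [0.994, 0.108, 0.0, -0.0]
force: [0.4, 2.0, 5.0]
gripper_width: 0.3
grasp_force: 2.1
[-58.4  -0.5 113. ] -1.5722932378197476 [0.41093144 1.96260331 5.02585927]
```

Contact on the lever at 5 N, where expected. I'll follow the lever's arc down.

```bash
python3 -m crank '[[0,[-0.005,0,0.005],[0,0,0]],[0,[-0.005,0,0.005],[0,0,0]],[0,[-0.0033,0,0.006],[0,0,0]],[0,[-0.0033,0,0.006],[0,0,0]]]'; python3 -m crank '[[0,[-0.0022,0,0.0062],[0,0,0]],[0,[-0.0022,0,0.0062],[0,0,0]],[0,[-0.001,0,0.006],[0,0,0]]]';python3 -m crank '[[0,[-0.001,0,0.004],[0,0,0]],[0,[0,0,0.002],[0,0,0]]]'
python3 - <<'E'
from h import *
s=r.state(); print(*loc(s),s["force"])
E
```

```text
time: 14.2
position: [494.0, -68.6, 91.4]
tool_rot: [0.994, 0.108, 0.001, 0.0]
force: [-0.3, 0.0, 5.7]
gripper_width: 0.1
grasp_force: 2.3
time: 14.5
position: [487.3, -70.1, 72.7]
tool_rot: [0.994, 0.108, -0.001, 0.0]
force: [-1.8, -0.9, 6.1]
gripper_width: -0.1
grasp_force: 2.6
time: 14.7
position: [485.6, -70.4, 66.6]
tool_rot: [0.994, 0.108, -0.001, -0.0]
force: [-3.5, -0.9, 5.7]
gripper_width: -0.3
grasp_force: 2.8
[-83.5  -0.9  66.6] -1.5731188761516908 [-3.49319255 -0.85883221  5.66893871]
```

```bash
for i in 1 2; do python3 -m crank '[[0,[0,0,0.002],[0,0,0]],[0,[0,0,0],[0,0,0]]]'|grep -E "pos|force:"; done;  python3 -m crank '[[0,[0,0,0.002],[0,0,0]],[0,[0,0,0.002],[0,0,0]],[0,[0,0,0],[0,0,0]]]'|grep -E "pos|force:"
```

```text
position: [485.6, -70.3, 64.6]
force: [-1.7, -1.1, 2.1]
grasp_force: 1.1
position: [485.9, -70.2, 62.6]
force: [-3.0, -0.5, 4.4]
grasp_force: 1.7
position: [485.6, -70.2, 58.6]
force: [-2.9, -1.2, 4.0]
grasp_force: 1.8
```

```bash
for i in 1 2; do python3 -m crank '[[0,[0,0,0.002],[0,0,0]],[0,[0,0,0.001],[0,0,0]],[0,[0,0,0],[0,0,0]]]'|grep -E "pos|force:"; done
```

```text
position: [485.4, -70.3, 55.6]
force: [-4.0, -0.2, 5.8]
grasp_force: 2.5
position: [485.3, -70.3, 53.5]
force: [-5.5, -0.0, 15.2]
grasp_force: 7.8
```

```bash
for i in 1 2; do python3 -m crank '[[0,[0,0,0.0015],[0,0,0]],[0,[0,0,0],[0,0,0]]]'|grep -E "pos|force:"; done
```

```text
position: [485.4, -70.3, 53.1]
force: [-8.1, 0.7, 29.5]
grasp_force: 14.3
position: [485.4, -70.3, 52.8]
force: [-10.4, 1.8, 41.2]
grasp_force: 20.8
```

The force rises steeply, so this is the stop. I'll back off and lift clear, then check with the last picture.

```bash
python3 -m crank '[[0,[0,0,-0.005],[0,0,0]],[0,[0,0,-0.015],[0,0,0]],[0,[0,0,-0.03],[0,0,0]],[0,[0,0,-0.03],[0,0,0]],[0,[0,0,-0.03],[0,0,0]],[0,[-0.02,-0.03,-0.02],[0,0,0]],[0,[-0.01,-0.04,-0.02],[0,0,0]],[0,[0,-0.04,-0.02],[0,0,0]],[0,[0,-0.04,0],[0,0,0]],[0,[0,-0.04,0],[0,0,0]],[0,[0,-0.04,0],[0,0,0]],[0,[0,-0.02,0],[0,0,0]],[0,[0,0,0],[0,0,0]],[0,[0,0,0],[0,0,0]]]'
python3 - <<'E'
from h import *
s=r.state(); p=(545.28,46.15,.218)
t=eyes.get_image("top")[125:235,200:310,::-1]; a=eyes.get_image("scene")[170:270,190:310,::-1]
A=cv2.resize(t,(400,400),interpolation=cv2.INTER_CUBIC); B=cv2.resize(a,(400,333),interpolation=cv2.INTER_CUBIC)
cv2.imwrite("pics/end.png",np.hstack([A,np.vstack([B,np.zeros((67,400,3),np.uint8)])]))
k=400/110; k2=400/120
for nm,l in dict(send=(125,-100,60),lend=(-113,-100,74),lend20=(-18-95*.94,-100,74+32),s2=(125,100,60),l2=(-113,100,74)).items():
    W=world(p,l); print(nm,(k*(proj("top",W)-[200,125])).round(),(k2*(proj("scene",W)-[190,170])+[400,0]).round())
E
```

```text
time: 17.8
position: [404.5, 168.2, 219.6]
tool_rot: [0.994, 0.109, 0.0, 0.0]
force: [0.3, 0.1, -0.7]
gripper_width: -0.2
grasp_force: 0.0
send [[283. 110.]] [[466. 152.]]
lend [[342. 344.]] [[650.  33.]]
lend20 [[344. 335.]] [[646.   9.]]
s2 [[ 84. 155.]] [[622. 259.]]
l2 [[136. 392.]] [[807. 118.]]
```

View pics/end.png

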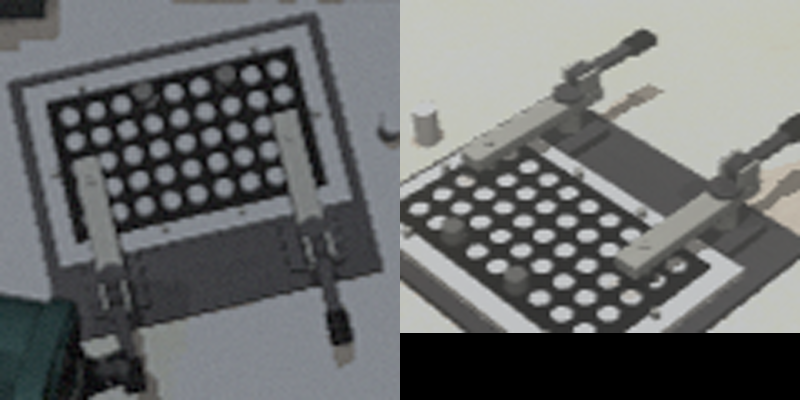

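In the final picture the strap lies parallel to the shut one, with its end at (283,112) against a predicted (283,110). The lever end is at (342,345) in the top view and about (652,37) in the scene view, against level-lever predictions of (342,344) and (650,33). The panel, knobs, spacer and shut clamp look unmoved.

```bash
python3 -c "
from bench import r
print(r.job_done())"
```

```text
the job is handed in; nothing more can be done
None
```

The open clamp's strap is home against its stop and its lever is fully down, going by the final picture and the hard-stop forces. The job is handed in at about 18 s, but the lever press peaked at 41 N through the fingertips (the 40 N limit is for the arm and gripper body), and an early sweep passed over the strap without moving anything.

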